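# Clamp a printed test plate in the sprung inspection stage

### The job

Load the printed test plate that carries the upright fin into the inspection stage: push the sprung curved arm back gently with the plate's side, set the plate flat on the stage over the round window, and ease it across until it bears squarely and firmly on the fixed edge while you still hold it, then let go so that the arm keeps it clamped there. Do not overbend the arm or ram the edge, and leave everything else on the bench where it is.

Things in the scene. Friction and masses are not known exactly. Their poses are not given: they have to be found in the camera images.
- plate: Loose grey printed plate, about 0.1 kg: slab 80 x 50 x 10 mm (x, y, z) with an upright fin on the middle of its top, 50 long (x), 12 thick (y), 45 tall. Origin: centre of the slab's underside. Lies flat; same after half a turn about z, loads either way round. Take the fin by its broad faces, fingertips 15 mm or more above the slab so that they clear the sprung arm later.
- stage: Fixed aluminium block 180 x 160 x 25 mm (x, y, z), origin at the centre of its underside; flat top with a flush dark round window, 36 mm across, in the middle. x runs along the fixed edge, +y points from the sprung arm to the fixed edge. The plate ends flat on the top, long side along x, centred at x = 0 within about 10 mm, its +y side on the edge, the arm on its -y side.
- edge: Fixed edge unit; origin on its mounting strip at y = +68, z = +25 mm in the stage's frame, same axes. Carries a straight steel bar along x, 120 long, 12 wide, 7 mm high above the stage's top, screwed tight at a daily setting that is NOT reported: its inner face lies at y = +18 to +32 mm in the stage's frame, parallel to x. See it or feel for it; over 15 N on it is ramming.
- clip: Pivot foot that carries the sprung arm. Origin on the vertical pivot axis, at x = +75, y = -62, z = +25 mm in the stage's frame. The pivot post reaches 24 mm above the stage's top.
- spring_arm (a joint): Angle of the sprung curved arm, rad: 0 at rest on its stop, growing as it is drawn back (nose to -y of the stage, 75 mm per rad). A steel strip 2 to 20 mm above the stage's top, bowed towards the edge. Its nose pushes to +y with 5 N at rest plus 0.15 N per mm. With the plate loaded it stays drawn back 4 to 18 mm. Beyond 0.36 rad (27 mm) it is overbent.
- nose (a point): Foremost point of the arm's bow; at rest x = 0, y = -14 mm in the stage's frame, 36 mm above the table; moves with the arm. Gap from nose to bar at rest: 32 to 46 mm, the plate needs 50. Held just above the bar (underside 8 to 12 mm over the stage's top) the plate's -y side can push the nose back until its +y side clears the bar and it can be lowered.
- tile: Bystander: a grey printed tile 50 x 50 x 10 mm with a round post 20 mm across and 30 mm tall. Origin: centre of its underside. Leave it.
- spool: Bystander: a small filament spool lying flat, 100 mm across, 45 mm tall, origin under its centre. Leave it.
- glue: Bystander: a small closed jar 32 mm across, 90 mm tall, origin under its centre. Leave it.
- scraper: Bystander: a scraper about 200 mm long lying on the table. Leave it.
- caliper: Bystander: a steel caliper 200 mm long lying on the table. Leave it.
- tray: Bystander: an open white tray 100 x 140 x 35 mm, origin under its centre. Leave it.
- bracket: Bystander: a white printed L bracket 60 x 30 mm, 46 mm tall, origin under its foot. Leave it.

How it is judged (in metres and radians):
On the way, in this order (a step that is already met when the one before it is completed fails the run):
1. the arm is drawn back by the held plate's side (value of joint spring_arm above 0.045 rad and contact force between plate and clip above 2 N and contact force between the fingers and plate above 2 N), for 0.1 s.
2. still held, the plate lies flat on the stage and bears on the fixed edge with over 2.5 N, square to it within 0.05 rad and centred within 12 mm along it (contact force between plate and edge above 2.5 N and contact force between the fingers and plate above 2 N and z of plate in the frame of stage below 0.0275 m and angle between the x axis of plate and the x axis of stage, either way round below 0.05 rad and x of plate in the frame of stage between -0.012 and 0.012 m), for 0.2 s.
At the end, for the whole second after the job is handed in: The plate, let go and at rest, lies flat on the stage's top (within 2 mm in height, tilted less than 0.04 rad), square to the fixed edge within 0.04 rad, within 12 mm of the middle of the stage along the edge, touching the edge with over 1.5 N and pressed by the sprung arm with over 1.5 N (contact force between plate and edge above 1.5 N and contact force between plate and clip above 1.5 N and z of plate in the frame of stage between 0.023 and 0.027 m and angle between plate's own z axis and vertical below 0.04 rad and angle between the x axis of plate and the x axis of stage, either way round below 0.04 rad and x of plate in the frame of stage between -0.012 and 0.012 m and linear speed of plate below 0.01 m/s).
It fails at once if the sprung arm is overbent (beyond 0.36 rad) (value of joint spring_arm above 0.36 rad).
It fails at once if the fixed edge is rammed (over 15 N from the plate or the fingers) (contact force between any of plate, the fingers and edge above 15 N).
It fails at once if a bystander is moved by more than 15 mm (distance of any of tile, spool, glue, scraper, caliper, tray, bracket from where it was at the start of the episode above 0.015 m).
It also fails if it takes over 54 s, if anything falls off the work surface, if the arm or the gripper's body presses on something with over 40 N, if the wrist force passes 120 N, or if a joint passes its speed limit or range.

### The arm

A 7-joint arm with a two-finger parallel gripper is mounted at the origin on the work surface. World frame = base frame: x ahead of the robot, y to its left, z up, the work surface at z = 0. Lengths are in mm, angles in rad, forces in N, time in s.
With the tool pointing down it reaches from about 400 to 850 mm from the base axis. Payload 10.4 kg.
Tool frame: the origin (TCP) lies on the centre line of the jaws, within the pads' length; the fingertips stand 14 mm ahead of it and the grasp point (between the pads) lies 5 mm behind it (tip_reach is the distance from the TCP to the fingertips, in mm); z points along the fingers, y is the line along which they close (so a half turn about z gives the same grasp; the last joint's range is limited). The gripper opens to 85 mm and grips with 20 to 120 N. Pads are 22 mm wide; open, the fingers measure 114 mm over their backs; the gripper's body (76 mm by 85 mm) begins 54 mm behind the grasp point. The pads swing forward as they close: fully open they stand 13 mm farther back than shut.
Start: joints at [1.085, 0.332, -0.065, 1.46, 0.022, 1.35, -0.088], TCP at [279.057, -559.264, 245.338] pointing down, gripper open.
Joint ranges: [-2.6, 2.6], [-0.5, 2.12], [-1.47, 1.34], [0.16, 2.42], [-1.27, 4.41], [0.06, 2.06], [-2.6, 2.6]. Speed limits (rad/s): [2.22, 2.22, 2.79, 2.79, 3.14, 3.14, 3.14].

### API

Orientations are given as a unit quaternion [x, y, z, w].
In Python, from station import state, grab_frame, camera_info, job_done, tip_reach gives the robot as it stands.
- The arm moves only by the tool play_rows, never from a script. Its argument "motion" is a list of rows, each an object of numbers: "x", "y", "z": the shift along the tool's x, y, z in m; "ax", "ay", "az": the turn, a rotation vector about the tool's x, y, z in rad; "grip": the opening, from 0 (shut) to 1 (fully open). In form: [{"x": .., "y": .., "z": .., "ax": .., "ay": .., "az": .., "grip": ..}, ...]. A call has 1 to 20 rows; each row shifts and turns the commanded pose from where the row before left it, along the tool's axes as they then stand; what a row does not reach is not made up. A row lasts 1/12 s, in which the tool goes at most 41.7 mm and 7.16 degrees, less where a joint would pass 70% of its speed; a pose out of reach is approached as far as the arm can. A call with a gripper value outside its range is refused whole. The fingers move at their own pace and stop on an object; "force" is the grip in N (left out, the last holds). Time passes only in rows, so rows that do not move let the fingers close. It gives the time, the measured TCP pose, the force, the opening and the grip force at its end, in the units of the state.
- state(): the state, without advancing time (a new reading comes with each control period).
- grab_frame(name): name is "scene" or "side" or "wrist"; returns (picture, depth): 420x560x3 uint8, red, green, blue; 420x560 float32, mm along the optical axis (not along the pixel's ray), 0 where there is no reading.
- camera_info(name): a dict with "fx", "fy", "cx", "cy" (pixels), "world_from_camera" (4x4, takes a point from camera to world coordinates). Camera axes: x right, y down, z forward; pixel columns grow to the right and rows downward; lengths in mm; the calibration is good to about 2 mm. A picture is of the moment at which its call begins: read the wrist's pose just before it. camera_info takes no time and is no camera call; for the wrist camera it gives the pose at the moment of the call.
- job_done(): hands the job in; it is judged then, once.
The state is a dict: "time": time; "qpos": joint angles; "joint_velocities": joint speeds; "joint_efforts": joint torques, N m; "eef_pos": TCP position; "orientation": TCP orientation; "contact_force": force on the tool from outside, world axes, zero at the start; "moment": the same for the moment, N m; "width": finger opening in mm; "gripper_force": force on a finger pad.
Only numpy, scipy, OpenCV 4.12 (cv2) and the standard library are available. Lean on these libraries where they do the work, as an engineer would, in place of code of your own. Each camera call takes 0.05 s, during which the arm holds its last target. There are 200 camera calls.

## Working session

There is one attempt and no reset: what is moved stays moved. The work goes in short steps, Python scripts to look and compute and a tool call to move; the robot and the scene stay as the last step left them, time stands still between calls to the robot, and variables do not carry over. Pictures are saved under pics/ and viewed, at most 10 in all, crops included, and the job is handed in when it is done.

Besides the shell and the picture viewer there is one more tool, called after ">>>" in YAML: its name, and indented under it one key for each argument. play_rows: Moves the arm, as the interface text tells. Its arguments: {"type":"object","properties":{"motion":{"type":"array"},"force":{"type":"number"}},"required":["motion"]}

```bash
mkdir -p pics; cat > h.py <<'E'
import numpy as np, cv2
from station import *
def pts(cam,depth,info=None):
    c=info or camera_info(cam); T=np.array(c["world_from_camera"])
    v,u=np.mgrid[0:depth.shape[0],0:depth.shape[1]]
    P=np.stack([(u-c["cx"])/c["fx"]*depth,(v-c["cy"])/c["fy"]*depth,depth],-1)
    return P@T[:3,:3].T+T[:3,3]
E
python3 - <<'E'
from h import *
s=state(); print({k:np.round(v,3) for k,v in s.items()}, tip_reach)
for n in("scene","side"):
    im,d=grab_frame(n); P=pts(n,d); np.savez(f"{n}.npz",im=im,P=P,d=d)
    cv2.imwrite(f"pics/{n}0.png",im[:,:,::-1]); print(n,np.round(camera_info(n)["world_from_camera"],2))
E
```

```text
{'time': np.float64(0.0), 'qpos': array([ 1.085,  0.333, -0.065,  1.461,  0.022,  1.35 , -0.088]), 'joint_velocities': array([-0.001, -0.   , -0.   , -0.001, -0.002,  0.   ,  0.001]), 'joint_efforts': array([-0.0000e+00, -6.2543e+01,  4.9000e-02, -3.9160e+01,  1.6000e-02,
        1.0000e-02, -0.0000e+00]), 'eef_pos': array([ 278.869, -558.947,  244.509]), 'orientation': array([ 0.973,  0.229, -0.   , -0.001]), 'contact_force': array([-0.247,  0.676,  0.19 ]), 'moment': array([-0.043,  0.022, -0.021]), 'gripper_force': np.float64(0.0), 'width': np.float64(85.088)} 14.0
scene [[ 5.80000e-01  6.90000e-01 -4.40000e-01  1.14468e+03]
 [ 8.20000e-01 -4.80000e-01  3.20000e-01 -3.91390e+02]
 [ 1.00000e-02 -5.40000e-01 -8.40000e-01  1.15829e+03]
 [ 0.00000e+00  0.00000e+00  0.00000e+00  1.00000e+00]]
side [[-8.60000e-01 -3.90000e-01  3.20000e-01  1.14370e+02]
 [-5.10000e-01  6.60000e-01 -5.60000e-01  7.63690e+02]
 [ 1.00000e-02 -6.40000e-01 -7.70000e-01  1.09898e+03]
 [ 0.00000e+00  0.00000e+00  0.00000e+00  1.00000e+00]]
```

View pics/scene0.png

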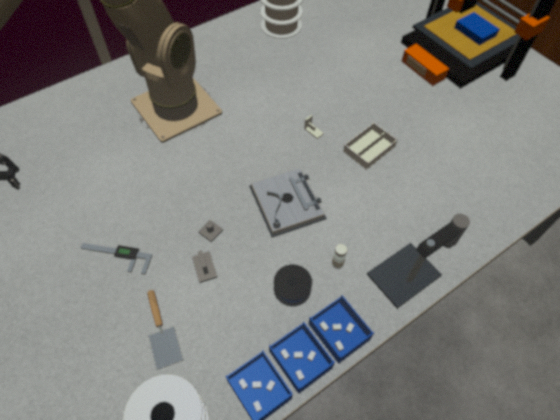

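View pics/side0.png

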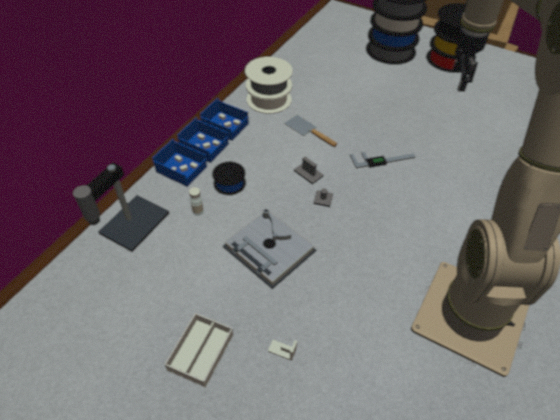

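Scene view: the stage is at about px (288,202), the plate with fin at (204,266), the tile at (210,230), the spool at (293,285) and the glue at (340,255). In the side view the plate is at (309,170) and the stage at (269,247), with the bar on its lower-left side. I'll measure both with depth.

```bash
python3 - <<'E'
from h import *
def rect(Q): 
    r=cv2.minAreaRect(Q[:,:2].astype(np.float32)); return np.round(r[0],1),np.round(r[1],1),round(r[2],1)
for n,pl,st in(("scene",(204,266),(288,202)),("side",(309,170),(269,247))):
    z=np.load(n+".npz"); P=z["P"]
    def near(c,r): 
        Q=P[c[1]-r:c[1]+r,c[0]-r:c[0]+r].reshape(-1,3); return Q
    A=near(pl,22); c0=P[pl[1],pl[0]]; A=A[np.hypot(*(A-c0)[:,:2].T)<75]
    print(n,"table z",np.round(np.median(A[A[:,2]<5][:,2]),1),"plate px",c0.round(1))
    for lo,hi in((5,14),(5,70),(25,70),(46,70)):
        Q=A[(A[:,2]>lo)&(A[:,2]<hi)]; print(lo,hi,len(Q),rect(Q) if len(Q)>4 else "",Q.mean(0).round(1), np.percentile(Q[:,2],[5,50,95]).round(1))
    S=near(st,60); c1=P[st[1],st[0]]; S=S[np.hypot(*(S-c1)[:,:2].T)<150]
    for lo,hi in((20,28),(15,60),(30,60)):
        Q=S[(S[:,2]>lo)&(S[:,2]<hi)]; print("stage",lo,hi,len(Q),rect(Q),np.percentile(Q[:,2],[5,50,95]).round(1))
    im=z["im"]; x,y=st
    cv2.imwrite(f"pics/{n}_z.png",cv2.resize(im[y-50:y+50,x-65:x+65,::-1],None,fx=6,fy=6,interpolation=cv2.INTER_CUBIC))
E
```

```text
scene table z 0.9 plate px [ 596.2 -231.9   52.5]
5 14 423 (array([ 583.2, -231.9]), array([115.8, 107.7]), 61.4) [ 580.7 -227.9   10. ] [ 5.4 10.2 13.4]
5 70 572 (array([ 583.2, -231.9]), array([115.8, 107.7]), 61.4) [ 580.9 -227.8   18.3] [ 5.7 11.4 57.3]
25 70 104 (array([ 576.4, -226.2]), array([11.8, 52.7]), 74.2) [ 581.6 -227.6   52.9] [33.9 55.7 59.6]
46 70 88 (array([ 576.4, -226.2]), array([11.8, 52.7]), 74.2) [ 578.3 -226.7   55.9] [50.6 56.5 59.6]
stage 20 28 1921 (array([533.3,  83. ]), array([168.2, 182.9]), 76.2) [21.7 25.3 27.7]
stage 15 60 2952 (array([535.8,  82.1]), array([168.5, 187.7]), 76.7) [21.4 26.4 36.3]
stage 30 60 537 (array([538.1,  82.3]), array([168. , 171.7]), 75.9) [30.2 32.9 47.5]
side table z -1.3 plate px [ 567.5 -215.6   25.1]
5 14 203 (array([ 558.1, -214.6]), array([ 59.7, 115.8]), 66.5) [ 569.6 -212.2    8.9] [ 5.7  8.9 12.9]
5 70 385 (array([ 558.1, -214.6]), array([ 59.7, 115.8]), 66.5) [ 570.8 -215.2   22.8] [ 6.  12.9 54.6]
25 70 140 (array([ 573.8, -221.3]), array([17.3, 50.6]), 73.0) [ 572.2 -219.1   43.9] [27.2 45.7 55.9]
46 70 65 (array([ 573.8, -221.3]), array([17.3, 50.6]), 73.0) [ 573.  -220.9   52.8] [48.  52.7 56.7]
stage 20 28 2548 (array([530.7,  86.1]), array([167.8, 182.8]), 76.3) [21.  24.2 27.4]
stage 15 60 3366 (array([530.9,  86. ]), array([170. , 183.3]), 76.3) [19.9 24.7 35.1]
stage 30 60 386 (array([530.2,  90.3]), array([160.4, 170.5]), 75.3) [30.3 33.6 46. ]
```

View pics/scene_z.png

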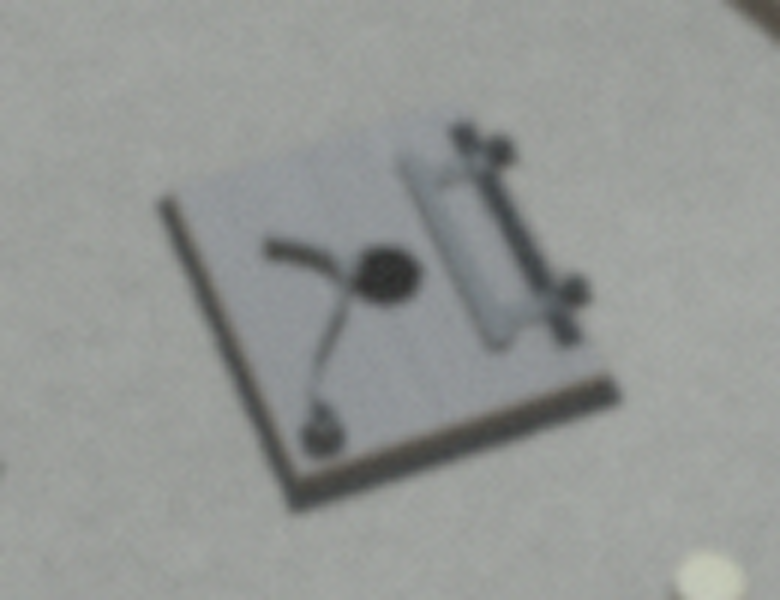

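Enlarged view: the bar is on the upper-right side (world +y side), the pivot at lower left (322,430) and the window at (385,275). So the stage's x points along about -13.7° world and its y along about +76.3°. Next I'll plan a wrist look above the plate.

```bash
cat >> h.py <<'E'
from scipy.spatial.transform import Rotation as R
def plan(target,yaw=None):
    s=state(); r=R.from_quat(s["orientation"]); M=r.as_matrix()
    d=M.T@(np.array(target)-s["eef_pos"]); y0=np.degrees(np.arctan2(M[1,0],M[0,0]))
    print("tcp",s["eef_pos"].round(1),"yaw",y0.round(2),"tilt",np.degrees(np.arccos(-M[2,2])).round(2),"shift tool mm",d.round(1), "az",None if yaw is None else -np.radians(((yaw-y0+90)%180)-90).round(4),"t",round(float(s["time"]),2))
E
python3 - <<'E'
from h import *
c=camera_info("wrist"); T=np.array(c["world_from_camera"]); s=state(); M=R.from_quat(s["orientation"]).as_matrix()
print("cam in tool",(M.T@(T[:3,3]-s["eef_pos"])).round(1),(M.T@T[:3,:3]).round(3),c["fx"])
plan([575,-224,245],-16.5)
E
```

```text
cam in tool [  77.8   -0.3 -128.4] [[ 0.    -0.953 -0.304]
 [ 1.     0.     0.   ]
 [-0.    -0.304  0.953]] 334.56877511290577
tcp [ 278.9 -559.   244.6] yaw 26.52 tilt 0.07 shift tool mm [ 4.145e+02 -1.675e+02 -2.000e-01] az 0.7508 t 0.1
```

>>> play_rows:
  motion:
    - {"x": 0.0345,"y": -0.014,"z": 0.0035}
    - {"x": 0.0345,"y": -0.014,"z": 0.0035}
    - {"x": 0.0345,"y": -0.014,"z": 0.0035}
    - {"x": 0.0345,"y": -0.014,"z": 0.0035}
    - {"x": 0.0345,"y": -0.014,"z": 0.0035}
    - {"x": 0.0345,"y": -0.014,"z": 0.0035}
    - {"x": 0.0345,"y": -0.014,"z": 0.0035}
    - {"x": 0.0345,"y": -0.014,"z": 0.0035}
    - {"x": 0.0345,"y": -0.014,"z": 0.0035}
    - {"x": 0.0345,"y": -0.014,"z": 0.0035}
    - {"x": 0.0345,"y": -0.014,"z": 0.0035}
    - {"x": 0.0345,"y": -0.014,"z": 0.0035}
    - {"az": 0.12}
    - {"az": 0.12}
    - {"az": 0.12}
    - {"az": 0.12}
    - {"az": 0.12}
    - {"az": 0.12}
    - {"az": 0.03}
    - {}

```text
$.motion[0]: bad value
```

```bash
python3 - <<'E'
from h import *
plan([575,-224,200],-16.5)
c=camera_info("wrist"); im,d=grab_frame("wrist"); P=pts("wrist",d,c); np.savez("w1.npz",im=im,P=P)
cv2.imwrite("pics/w1.png",im[:,:,::-1])
for lo,hi in((5,16),(48,62)):
    m=((P[...,2]>lo)&(P[...,2]<hi)&(np.abs(P[...,0]-575)<70)&(np.abs(P[...,1]+224)<70)).astype(np.uint8)
    n,l,st,_=cv2.connectedComponentsWithStats(m)
    for k in range(1,n):
        if st[k,4]>150:
            Q=P[l==k]; r=cv2.minAreaRect(Q[:,:2].astype(np.float32)); print(lo,hi,st[k],np.round(r[0],1),np.round(r[1],1),round(r[2],1),Q[:,2].mean().round(1))
print("table",np.median(P[...,2][P[...,2]<8]))
E
```

```text
tcp [ 278.9 -559.   244.6] yaw 26.52 tilt 0.07 shift tool mm [ 414.5 -167.5   44.8] az 0.7508 t 0.1
table -0.2049292474524691
```

View pics/w1.png

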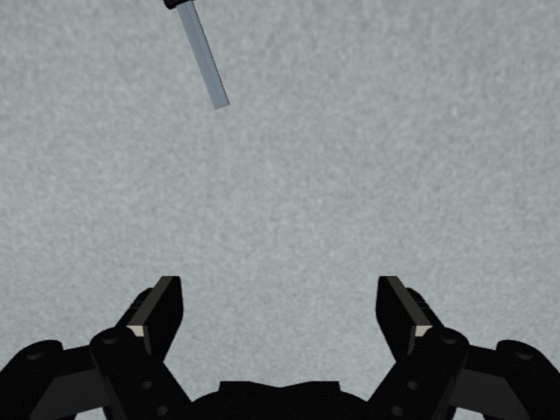

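The move was refused because rows need every key, so this picture shows only bare table and the caliper's tail at (200,50). The arm hasn't moved. I'll send it again with full rows.

>>> play_rows:
  motion:
    - {"x": 0.0345,"y": -0.014,"z": 0.0035,"ax": 0,"ay": 0,"az": 0,"grip": 1}
    - {"x": 0.0345,"y": -0.014,"z": 0.0035,"ax": 0,"ay": 0,"az": 0,"grip": 1}
    - {"x": 0.0345,"y": -0.014,"z": 0.0035,"ax": 0,"ay": 0,"az": 0,"grip": 1}
    - {"x": 0.0345,"y": -0.014,"z": 0.0035,"ax": 0,"ay": 0,"az": 0,"grip": 1}
    - {"x": 0.0345,"y": -0.014,"z": 0.0035,"ax": 0,"ay": 0,"az": 0,"grip": 1}
    - {"x": 0.0345,"y": -0.014,"z": 0.0035,"ax": 0,"ay": 0,"az": 0,"grip": 1}
    - {"x": 0.0345,"y": -0.014,"z": 0.0035,"ax": 0,"ay": 0,"az": 0,"grip": 1}
    - {"x": 0.0345,"y": -0.014,"z": 0.0035,"ax": 0,"ay": 0,"az": 0,"grip": 1}
    - {"x": 0.0345,"y": -0.014,"z": 0.0035,"ax": 0,"ay": 0,"az": 0,"grip": 1}
    - {"x": 0.0345,"y": -0.014,"z": 0.0035,"ax": 0,"ay": 0,"az": 0,"grip": 1}
    - {"x": 0.0345,"y": -0.014,"z": 0.0035,"ax": 0,"ay": 0,"az": 0,"grip": 1}
    - {"x": 0.0345,"y": -0.014,"z": 0.0035,"ax": 0,"ay": 0,"az": 0,"grip": 1}
    - {"x": 0,"y": 0,"z": 0,"ax": 0,"ay": 0,"az": 0.12,"grip": 1}
    - {"x": 0,"y": 0,"z": 0,"ax": 0,"ay": 0,"az": 0.12,"grip": 1}
    - {"x": 0,"y": 0,"z": 0,"ax": 0,"ay": 0,"az": 0.12,"grip": 1}
    - {"x": 0,"y": 0,"z": 0,"ax": 0,"ay": 0,"az": 0.12,"grip": 1}
    - {"x": 0,"y": 0,"z": 0,"ax": 0,"ay": 0,"az": 0.12,"grip": 1}
    - {"x": 0,"y": 0,"z": 0,"ax": 0,"ay": 0,"az": 0.12,"grip": 1}
    - {"x": 0,"y": 0,"z": 0,"ax": 0,"ay": 0,"az": 0.03,"grip": 1}
    - {"x": 0,"y": 0,"z": 0,"ax": 0,"ay": 0,"az": 0,"grip": 1}

```text
time: 1.82
eef_pos: [574.4, -224.0, 203.0]
orientation: [0.99, -0.144, -0.0, 0.0]
contact_force: [-0.1, 0.1, 0.1]
width: 85.5
gripper_force: 0.0
```

```bash
cat > w.py <<'E'
from h import *
import sys
plan([575,-224,200],-16.5)
c=camera_info("wrist"); im,d=grab_frame("wrist"); P=pts("wrist",d,c); np.savez("w1.npz",im=im,P=P)
cv2.imwrite("pics/w2.png",im[:,:,::-1])
for lo,hi in((5,16),(48,62)):
    m=((P[...,2]>lo)&(P[...,2]<hi)&(np.abs(P[...,0]-575)<70)&(np.abs(P[...,1]+224)<70)).astype(np.uint8)
    n,l,st,_=cv2.connectedComponentsWithStats(m)
    for k in range(1,n):
        if st[k,4]>150:
            Q=P[l==k]; r=cv2.minAreaRect(Q[:,:2].astype(np.float32)); print(lo,hi,st[k],np.round(r[0],1),np.round(r[1],1),round(r[2],1),Q[:,2].mean().round(1))
print("table",np.median(P[...,2][P[...,2]<8]))
E
python3 w.py
```

```text
tcp [ 574.4 -224.   203. ] yaw -16.54 tilt 0.03 shift tool mm [ 0.6 -0.2  3. ] az -0.0006 t 1.82
5 16 [ 254  149   53   80 3152] [ 573.4 -225.5] [50.  80.5] 74.4 9.7
5 16 [233 253  21  16 190] [ 509.1 -164. ] [12.6 19.1] 15.4 9.2
48 62 [274 173  15  58 791] [ 573.3 -225.4] [11.9 50.3] 75.1 54.6
table -0.1688528492574619
```

View pics/w2.png

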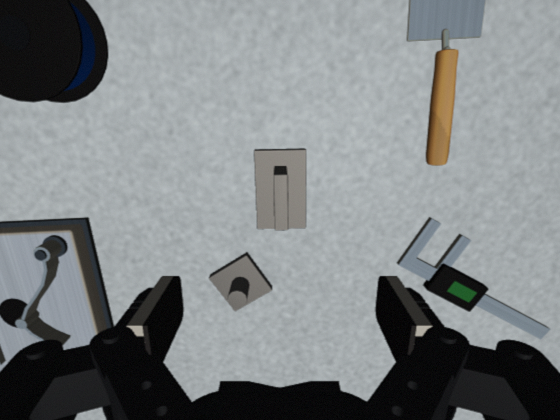

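The plate is at px (280,190), centre (573.4,-225.5), measuring 50x80 with its top at 9.7. The fin top is at 54.6 and the long axis at -15.4°, all consistent with the given sizes. I'll descend and grip, with the tips about 18 mm above the slab.

>>> play_rows:
  motion:
    - {"x": -0.0005,"y": 0.0017,"z": 0.03,"ax": 0,"ay": 0,"az": -0.02,"grip": 1}
    - {"x": 0,"y": 0,"z": 0.03,"ax": 0,"ay": 0,"az": 0,"grip": 1}
    - {"x": 0,"y": 0,"z": 0.03,"ax": 0,"ay": 0,"az": 0,"grip": 1}
    - {"x": 0,"y": 0,"z": 0.03,"ax": 0,"ay": 0,"az": 0,"grip": 1}
    - {"x": 0,"y": 0,"z": 0.025,"ax": 0,"ay": 0,"az": 0,"grip": 1}
    - {"x": 0,"y": 0,"z": 0.015,"ax": 0,"ay": 0,"az": 0,"grip": 1}
    - {"x": 0,"y": 0,"z": 0,"ax": 0,"ay": 0,"az": 0,"grip": 1}
    - {"x": 0,"y": 0,"z": 0,"ax": 0,"ay": 0,"az": 0,"grip": 0}
    - {"x": 0,"y": 0,"z": 0,"ax": 0,"ay": 0,"az": 0,"grip": 0}
    - {"x": 0,"y": 0,"z": 0,"ax": 0,"ay": 0,"az": 0,"grip": 0}
    - {"x": 0,"y": 0,"z": 0,"ax": 0,"ay": 0,"az": 0,"grip": 0}
    - {"x": 0,"y": 0,"z": 0,"ax": 0,"ay": 0,"az": 0,"grip": 0}
    - {"x": 0,"y": 0,"z": 0,"ax": 0,"ay": 0,"az": 0,"grip": 0}
    - {"x": 0,"y": 0,"z": 0,"ax": 0,"ay": 0,"az": 0,"grip": 0}
    - {"x": 0,"y": 0,"z": 0,"ax": 0,"ay": 0,"az": 0,"grip": 0}
    - {"x": 0,"y": 0,"z": 0,"ax": 0,"ay": 0,"az": 0,"grip": 0}
    - {"x": 0,"y": 0,"z": 0,"ax": 0,"ay": 0,"az": 0,"grip": 0}
    - {"x": 0,"y": 0,"z": 0,"ax": 0,"ay": 0,"az": 0,"grip": 0}
  force: 60

```text
time: 3.37
eef_pos: [573.9, -225.7, 44.0]
orientation: [0.991, -0.133, 0.0, 0.0]
contact_force: [-1.1, 0.5, 6.2]
width: 10.7
gripper_force: 60.5
```

>>> play_rows:
  motion:
    - {"x": 0,"y": 0,"z": -0.01,"ax": 0,"ay": 0,"az": 0,"grip": 0}
    - {"x": 0,"y": 0,"z": -0.03,"ax": 0,"ay": 0,"az": 0,"grip": 0}
    - {"x": 0,"y": 0,"z": -0.04,"ax": 0,"ay": 0,"az": 0,"grip": 0}
    - {"x": 0,"y": 0,"z": -0.04,"ax": 0,"ay": 0,"az": 0,"grip": 0}
    - {"x": 0,"y": 0,"z": -0.04,"ax": 0,"ay": 0,"az": -0.028,"grip": 0}
    - {"x": -0.01,"y": -0.0143,"z": 0,"ax": 0,"ay": 0,"az": 0,"grip": 0}
    - {"x": -0.02,"y": -0.0286,"z": 0,"ax": 0,"ay": 0,"az": 0,"grip": 0}
    - {"x": -0.02,"y": -0.0286,"z": 0,"ax": 0,"ay": 0,"az": 0,"grip": 0}
    - {"x": -0.02,"y": -0.0286,"z": 0,"ax": 0,"ay": 0,"az": 0,"grip": 0}
    - {"x": -0.02,"y": -0.0286,"z": 0,"ax": 0,"ay": 0,"az": 0,"grip": 0}
    - {"x": -0.02,"y": -0.0286,"z": 0,"ax": 0,"ay": 0,"az": 0,"grip": 0}
    - {"x": -0.02,"y": -0.0286,"z": 0,"ax": 0,"ay": 0,"az": 0,"grip": 0}
    - {"x": -0.02,"y": -0.0286,"z": 0,"ax": 0,"ay": 0,"az": 0,"grip": 0}
    - {"x": -0.02,"y": -0.0286,"z": 0,"ax": 0,"ay": 0,"az": 0,"grip": 0}
    - {"x": -0.02,"y": -0.0286,"z": 0,"ax": 0,"ay": 0,"az": 0,"grip": 0}
    - {"x": -0.01,"y": -0.0143,"z": 0,"ax": 0,"ay": 0,"az": 0,"grip": 0}
    - {"x": 0,"y": 0,"z": 0,"ax": 0,"ay": 0,"az": 0,"grip": 0}
    - {"x": 0,"y": 0,"z": 0,"ax": 0,"ay": 0,"az": 0,"grip": 0}

```text
time: 4.87
eef_pos: [446.7, 100.3, 203.7]
orientation: [0.993, -0.118, 0.0, 0.0]
contact_force: [0.1, -0.1, -1.6]
width: 10.5
gripper_force: 59.5
```

```bash
python3 - <<'E'
from h import *
plan([455.7,103.5,200],-13.7)
c=camera_info("wrist"); im,d=grab_frame("wrist"); P=pts("wrist",d,c); np.savez("w3.npz",im=im,P=P,d=d)
cv2.imwrite("pics/w3.png",im[:,:,::-1])
E
```

```text
tcp [446.7 100.3 203.7] yaw -13.58 tilt 0.05 shift tool mm [ 8.  -5.2  3.8] az 0.0022 t 4.87
```

View pics/w3.png

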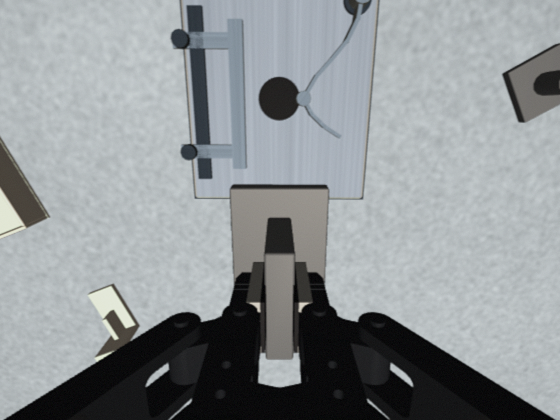

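View: the window is at (279,98), the bar's inner face runs from (243,20) to (246,167), the nose is at (302,98), and the held plate spans columns 231-327 with its front edge at row 186. I'll fit these with depth.

```bash
python3 - <<'E'
from h import *
z=np.load("w3.npz"); P=z["P"]; im=z["im"].astype(int); g=im.sum(2)/3
c=camera_info("wrist"); T=np.array(c["world_from_camera"])
def onplane(u,v,h):
    r=np.stack([(u-c["cx"])/c["fx"],(v-c["cy"])/c["fy"],np.ones_like(u,float)],-1)@T[:3,:3].T
    return T[:3,3]+r*((h-T[2,3])/r[...,2])[...,None]
v,u=np.mgrid[0:420,0:560]
# window
m=(g<60)&(np.hypot(u-279,v-98)<26)&(u<300); W=onplane(u[m],v[m],25); 
cont=cv2.convexHull(np.argwhere(m)[:,::-1].astype(np.int32)); (cx,cy),(a,b),_=cv2.fitEllipse(cont)
wc=onplane(np.array([cx]),np.array([cy]),25.)[0]; print("window px",cx,cy,a,b,"world",wc.round(1))
# stage sides: lateral depth step, rows 20..180
def edge(rows,u0,u1,h,sgn):
    pt=[]
    for r in rows:
        p=np.convolve(g[r],[1,1,0,-1,-1],"same")*sgn   # + : brightness rises with u
        k=u0+np.argmax(p[u0:u1]); q=p[k-1:k+2]; o=0.5*(q[0]-q[2])/(q[0]-2*q[1]+q[2]+1e-9)
        pt.append((k+np.clip(o,-1,1),r))
    pt=np.array(pt); Q=onplane(pt[:,0],pt[:,1],h)[:,:2]
    vx,vy,x0,y0=cv2.fitLine(Q.astype(np.float32),cv2.DIST_HUBER,0,.01,.01).ravel()
    n=np.array([-vy,vx]); res=(Q-[x0,y0])@n
    return np.degrees(np.arctan2(vy,vx)),np.array([x0,y0]),np.std(res)
# depth masks
S=(P[...,2]>21)&(P[...,2]<29)&(v<195)
r=cv2.minAreaRect(P[S][:,:2].astype(np.float32)); print("stage top rect (part)",r, P[S][:,2].mean())
lat=[]
for rr in range(10,190,3):
    k=np.flatnonzero((P[rr,:,2]>20)&(P[rr,:,2]<40)); lat.append((P[rr,k[0],:2],P[rr,k[-1],:2]))
lat=np.array(lat)
for j in (0,1):
    f=cv2.fitLine(lat[:,j].astype(np.float32),cv2.DIST_HUBER,0,.01,.01).ravel(); print("side",j,np.degrees(np.arctan2(f[1],f[0])).round(2),f[2:])
B=(P[...,2]>28.5)&(P[...,2]<36)&(u>222)&(u<252)&(v>15)&(v<172)
Q=P[B]; print("bar z",np.percentile(Q[:,2],[10,50,90]))
Bi=np.array([P[rr,np.flatnonzero(B[rr])[-1],:2] for rr in range(35,160) if B[rr].any()])
f=cv2.fitLine(Bi.astype(np.float32),cv2.DIST_HUBER,0,.01,.01).ravel(); print("bar inner",np.degrees(np.arctan2(f[1],f[0])).round(2),f[2:])
print("row100 u225-260", [ (k,P[100,k,2].round(1),int(g[100,k])) for k in range(226,262,2)])
# held plate
s=state(); M=R.from_quat(s["orientation"]).as_matrix()
H=(P[...,2]>150)&(P[...,2]<185)&(v<262)&(u>220)&(u<340); L=(P[H]-s["eef_pos"])@M
L=L[(L[:,2]>25)&(L[:,2]<42)]
r=cv2.minAreaRect(L[:,:2].astype(np.float32)); print("plate top in tool",L.min(0).round(1),L.max(0).round(1),np.median(L[:,2]),r)
for rr in (195,205,215,225,240):
    k=np.flatnonzero(H[rr]); A=(P[rr,k]-s["eef_pos"])@M; print(rr,A[:,0].mean().round(1),A[:,1].min().round(1),A[:,1].max().round(1),A[:,2].mean().round(1))
n=[P[98,302],P[96,303]]; print("nose px",np.round(n,1))
E
```

```text
window px 278.7232360839844 98.06613159179688 39.30011749267578 41.96704864501953 world [530.2  79.2  25. ]
stage top rect (part) ((526.7593994140625, 92.16874694824219), (498.6723327636719, 161.0477752685547), 76.4947509765625) 25.061680003404494
side 0 -14.88 [556.5958  156.09422]
side 1 -13.84 [506.47897     4.4163437]
bar z [30.32464653 31.7355914  32.71793644]
bar inner -13.72 [534.88934 109.87182]
row100 u225-260 [(226, np.float64(25.4), 176), (228, np.float64(23.8), 180), (230, np.float64(31.5), 163), (232, np.float64(32.2), 149), (234, np.float64(32.6), 146), (236, np.float64(32.1), 143), (238, np.float64(30.9), 143), (240, np.float64(30.9), 150), (242, np.float64(31.4), 149), (244, np.float64(31.2), 120), (246, np.float64(24.4), 178), (248, np.float64(24.7), 179), (250, np.float64(25.7), 181), (252, np.float64(24.7), 178), (254, np.float64(24.7), 174), (256, np.float64(25.4), 179), (258, np.float64(24.3), 129), (260, np.float64(24.8), 33)]
plate top in tool [ -1.7 -26.   25.1] [39.3 24.3 41.9] 34.06855634989297 ((18.815719604492188, -0.8344802856445312), (50.28659439086914, 40.93161392211914), 89.83523559570312)
195 35.3 -25.9 24.3 34.0
205 30.1 -25.5 23.7 34.0
215 24.8 -25.7 24.1 34.0
225 20.5 -25.3 23.9 30.8
240 11.0 -25.8 23.4 34.2
nose px [[525.   62.3  45.4]
 [526.3  61.2  46.2]]
```

Fit results: stage centre at about (530.3,79.8) with yaw -13.7°, and the bar's inner face at about +30 mm with its top at 32, within the given range. The held plate sits at tool (-0.7,-0.8) with its underside 44 mm below the TCP. Next is to move above the stage with the plate centre at y≈+15, then lower until the underside is about 10 mm over the top.

>>> play_rows:
  motion:
    - {"x": 0.0087,"y": -0.0014,"z": 0,"ax": 0,"ay": 0,"az": 0.002,"grip": 0}
    - {"x": 0.0174,"y": -0.0028,"z": 0,"ax": 0,"ay": 0,"az": 0,"grip": 0}
    - {"x": 0.0174,"y": -0.0028,"z": 0,"ax": 0,"ay": 0,"az": 0,"grip": 0}
    - {"x": 0.0174,"y": -0.0028,"z": 0,"ax": 0,"ay": 0,"az": 0,"grip": 0}
    - {"x": 0.0174,"y": -0.0028,"z": 0,"ax": 0,"ay": 0,"az": 0,"grip": 0}
    - {"x": 0.0087,"y": -0.0014,"z": 0,"ax": 0,"ay": 0,"az": 0,"grip": 0}
    - {"x": 0,"y": 0,"z": 0.02,"ax": 0,"ay": 0,"az": 0,"grip": 0}
    - {"x": 0,"y": 0,"z": 0.025,"ax": 0,"ay": 0,"az": 0,"grip": 0}
    - {"x": 0,"y": 0,"z": 0.025,"ax": 0,"ay": 0,"az": 0,"grip": 0}
    - {"x": 0,"y": 0,"z": 0.02,"ax": 0,"ay": 0,"az": 0,"grip": 0}
    - {"x": 0,"y": 0,"z": 0.01,"ax": 0,"ay": 0,"az": 0,"grip": 0}
    - {"x": 0,"y": 0,"z": 0,"ax": 0,"ay": 0,"az": 0,"grip": 0}
    - {"x": 0,"y": 0,"z": 0,"ax": 0,"ay": 0,"az": 0,"grip": 0}
    - {"x": 0,"y": 0,"z": 0,"ax": 0,"ay": 0,"az": 0,"grip": 0}

```text
time: 6.08
eef_pos: [535.8, 92.5, 104.7]
orientation: [0.993, -0.121, 0.001, -0.0]
contact_force: [-0.1, -0.4, -0.6]
width: 10.7
gripper_force: 59.5
```

```bash
cat >> h.py <<'E'
C=np.array([530.3,79.8]); YAW=-13.72
def st():
    s=state(); a=np.radians(YAW); A=np.array([[np.cos(a),np.sin(a)],[-np.sin(a),np.cos(a)]])
    p=A@(s["eef_pos"][:2]-C); f=A@s["contact_force"][:2]
    M=R.from_quat(s["orientation"]).as_matrix()
    print("t",round(float(s["time"]),2),"tcp stage xy",p.round(2),"z",s["eef_pos"][2].round(2),"plate y",(p[1]+.8).round(2),"F stage",f.round(2),s["contact_force"][2].round(2),"yaw",np.degrees(np.arctan2(M[1,0],M[0,0])).round(2),"grip",s["gripper_force"].round(1),s["width"].round(1))
E
python3 - <<'E'
from h import *
st()
im,d=grab_frame("wrist"); im2,d2=grab_frame("scene"); 
cv2.imwrite("pics/w4.png",np.hstack([im[:,:,::-1][:400,:400], cv2.resize(im2[152:252,240:340,::-1],(400,400),interpolation=cv2.INTER_CUBIC)]))
E
```

```text
Traceback (most recent call last):
  File "h.py", line 18, in st
    print("t",round(float(s["time"]),2),"tcp stage xy",p.round(2),"z",s["eef_pos"][2].round(2),"plate y",(p[1]+.8).round(2),"F stage",f.round(2),s["contact_force"][2].round(2),"yaw",np.degrees(np.arctan2(M[1,0],M[0,0])).round(2),"grip",s["gripper_force"].round(1),s["width"].round(1))
                                                                                                                                                                                                                                            ^^^^^^^^^^^^^^^^^^^^^^^^
AttributeError: 'float' object has no attribute 'round'
```

```bash
sed -i 's/s\["gripper_force"\].round(1),s\["width"\].round(1)/round(s["gripper_force"],1),round(s["width"],1)/' h.py
python3 - <<'E'
from h import *
st()
im,d=grab_frame("wrist")
cv2.imwrite("pics/w4.png",im[:,:,::-1])
E
```

```text
t 6.08 tcp stage xy [ 2.33 13.61] z 104.7 plate y 14.41 F stage [-0.01 -0.39] -0.6 yaw -13.84 grip 59.5 10.7
```

View pics/w4.png

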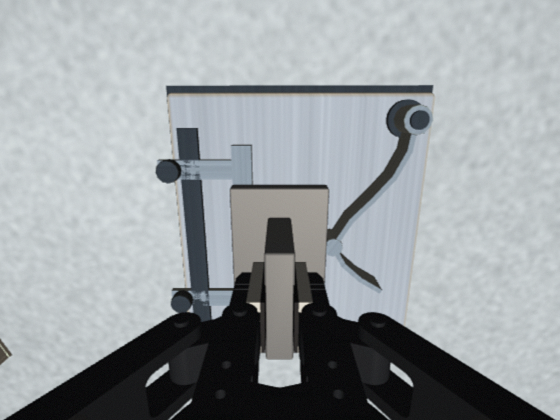

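The plate's right side (col 327) clears the nose (col 334, lower down) by about 3 mm. The bar lies beneath the plate's left side as planned. I'll lower to 10 mm above the stage.

>>> play_rows:
  motion:
    - {"x": -0.0015,"y": -0.001,"z": 0.005,"ax": 0,"ay": 0,"az": -0.002,"grip": 0}
    - {"x": 0,"y": 0,"z": 0.01,"ax": 0,"ay": 0,"az": 0,"grip": 0}
    - {"x": 0,"y": 0,"z": 0.007,"ax": 0,"ay": 0,"az": 0,"grip": 0}
    - {"x": 0,"y": 0,"z": 0.003,"ax": 0,"ay": 0,"az": 0,"grip": 0}
    - {"x": 0,"y": 0,"z": 0,"ax": 0,"ay": 0,"az": 0,"grip": 0}
    - {"x": 0,"y": 0,"z": 0,"ax": 0,"ay": 0,"az": 0,"grip": 0}

```text
time: 6.63
eef_pos: [533.4, 93.8, 78.0]
orientation: [0.993, -0.119, -0.0, 0.0]
contact_force: [1.7, -0.3, -0.2]
width: 10.8
gripper_force: 59.5
```

```bash
python3 -c "
from h import *
st()"
```

```text
t 6.63 tcp stage xy [-0.29 14.35] z 77.99 plate y 15.15 F stage [1.72 0.08] -0.18 yaw -13.7 grip 59.5 10.8
```

>>> play_rows:
  motion:
    - {"x": 0,"y": 0.002,"z": 0,"ax": 0,"ay": 0,"az": 0,"grip": 0}
    - {"x": 0,"y": 0.002,"z": 0,"ax": 0,"ay": 0,"az": 0,"grip": 0}
    - {"x": 0,"y": 0.002,"z": 0,"ax": 0,"ay": 0,"az": 0,"grip": 0}
    - {"x": 0,"y": 0.002,"z": 0,"ax": 0,"ay": 0,"az": 0,"grip": 0}
    - {"x": 0,"y": 0.002,"z": 0,"ax": 0,"ay": 0,"az": 0,"grip": 0}
    - {"x": 0,"y": 0.002,"z": 0,"ax": 0,"ay": 0,"az": 0,"grip": 0}
    - {"x": 0,"y": 0.001,"z": 0,"ax": 0,"ay": 0,"az": 0,"grip": 0}
    - {"x": 0,"y": 0,"z": 0,"ax": 0,"ay": 0,"az": 0,"grip": 0}
    - {"x": 0,"y": 0,"z": 0,"ax": 0,"ay": 0,"az": 0,"grip": 0}

```text
time: 7.38
eef_pos: [529.8, 83.8, 78.5]
orientation: [0.993, -0.119, -0.001, -0.001]
contact_force: [-3.3, 9.4, -2.4]
width: 10.6
gripper_force: 59.5
```

```bash
python3 - <<'E'
from h import *
st()
im,d=grab_frame("wrist")
cv2.imwrite("pics/w5.png",im[:,:,::-1])
E
```

```text
t 7.38 tcp stage xy [-1.41  3.72] z 78.46 plate y 4.52 F stage [-5.4   8.39] -2.39 yaw -13.61 grip 59.5 10.6
```

View pics/w5.png

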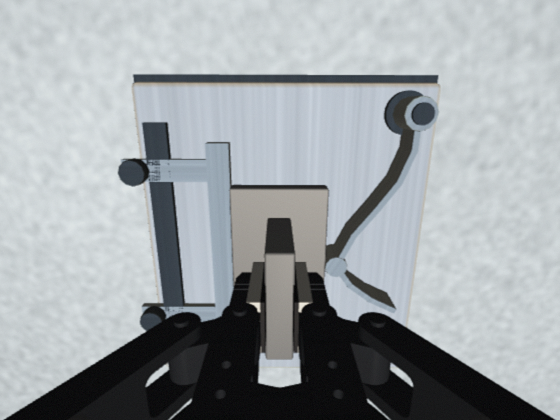

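The nose (336,265) is now pushed back by the plate's side, with 8 N measured. The bar's inner face (col 230) is just left of the plate edge (col 231) but lower, so the clearance is only about 1 mm. I'll push 2.5 mm more, then lower.

>>> play_rows:
  motion:
    - {"x": 0.001,"y": 0.0015,"z": 0,"ax": 0,"ay": 0,"az": 0,"grip": 0}
    - {"x": 0,"y": 0.001,"z": 0,"ax": 0,"ay": 0,"az": 0,"grip": 0}
    - {"x": 0,"y": 0,"z": 0,"ax": 0,"ay": 0,"az": 0,"grip": 0}
    - {"x": 0,"y": 0,"z": 0.002,"ax": 0,"ay": 0,"az": 0,"grip": 0}
    - {"x": 0,"y": 0,"z": 0.002,"ax": 0,"ay": 0,"az": 0,"grip": 0}
    - {"x": 0,"y": 0,"z": 0,"ax": 0,"ay": 0,"az": 0,"grip": 0}
    - {"x": 0,"y": 0,"z": 0,"ax": 0,"ay": 0,"az": 0,"grip": 0}

```text
time: 8.02
eef_pos: [531.2, 80.6, 74.9]
orientation: [0.993, -0.119, 0.001, -0.001]
contact_force: [0.6, 7.6, -1.3]
width: 11.1
gripper_force: 59.5
```

```bash
python3 -c "
from h import *
st()"
```

```text
t 8.02 tcp stage xy [0.72 0.95] z 74.88 plate y 1.75 F stage [-1.27  7.55] -1.28 yaw -13.63 grip 59.5 11.1
```

>>> play_rows:
  motion:
    - {"x": 0,"y": 0,"z": 0.002,"ax": 0,"ay": 0,"az": 0,"grip": 0}
    - {"x": 0,"y": 0,"z": 0.002,"ax": 0,"ay": 0,"az": 0,"grip": 0}
    - {"x": 0,"y": 0,"z": 0.001,"ax": 0,"ay": 0,"az": 0,"grip": 0}
    - {"x": 0,"y": 0,"z": 0,"ax": 0,"ay": 0,"az": 0,"grip": 0}
    - {"x": 0,"y": 0,"z": 0,"ax": 0,"ay": 0,"az": 0,"grip": 0}

```text
time: 8.43
eef_pos: [531.8, 80.3, 70.2]
orientation: [0.993, -0.119, 0.001, -0.001]
contact_force: [1.1, 6.5, -0.4]
width: 10.5
gripper_force: 59.7
```

```bash
python3 -c "
from h import *
st()"
```

```text
t 8.43 tcp stage xy [1.31 0.82] z 70.22 plate y 1.62 F stage [-0.49  6.59] -0.43 yaw -13.64 grip 59.7 10.5
```

>>> play_rows:
  motion:
    - {"x": 0,"y": 0,"z": 0.001,"ax": 0,"ay": 0,"az": 0,"grip": 0}
    - {"x": 0,"y": 0,"z": 0.001,"ax": 0,"ay": 0,"az": 0,"grip": 0}
    - {"x": 0,"y": 0,"z": 0,"ax": 0,"ay": 0,"az": 0,"grip": 0}
    - {"x": 0,"y": 0,"z": 0,"ax": 0,"ay": 0,"az": 0,"grip": 0}

```text
time: 8.77
eef_pos: [532.0, 80.5, 69.0]
orientation: [0.993, -0.119, 0.001, -0.001]
contact_force: [-1.2, 6.4, 8.0]
width: 10.9
gripper_force: 60.8
```

```bash
python3 -c "
from h import *
st()"
```

```text
t 8.77 tcp stage xy [1.54 1.06] z 69.02 plate y 1.86 F stage [-2.69  5.92] 8.02 yaw -13.64 grip 60.8 10.9
```

>>> play_rows:
  motion:
    - {"x": 0,"y": -0.0005,"z": 0,"ax": 0,"ay": 0,"az": 0.001,"grip": 0}
    - {"x": 0,"y": -0.0005,"z": 0,"ax": 0,"ay": 0,"az": 0,"grip": 0}
    - {"x": 0,"y": -0.0005,"z": 0,"ax": 0,"ay": 0,"az": 0,"grip": 0}
    - {"x": 0,"y": -0.0005,"z": 0,"ax": 0,"ay": 0,"az": 0,"grip": 0}
    - {"x": 0,"y": -0.0005,"z": 0,"ax": 0,"ay": 0,"az": 0,"grip": 0}
    - {"x": 0,"y": -0.0005,"z": 0,"ax": 0,"ay": 0,"az": 0,"grip": 0}
    - {"x": 0,"y": 0,"z": 0,"ax": 0,"ay": 0,"az": 0,"grip": 0}
    - {"x": 0,"y": 0,"z": 0,"ax": 0,"ay": 0,"az": 0,"grip": 0}

```text
time: 9.43
eef_pos: [532.6, 81.4, 68.9]
orientation: [0.993, -0.12, 0.001, -0.0]
contact_force: [-2.1, -0.2, 9.8]
width: 10.9
gripper_force: 61.2
```

```bash
python3 -c "
from h import *
st()"
```

```text
t 9.43 tcp stage xy [1.9  2.08] z 68.94 plate y 2.88 F stage [-2.04 -0.67] 9.76 yaw -13.77 grip 61.2 10.9
```

The force drop could just be stage friction from the 10 N of downward load. I'll relieve that load and check.

>>> play_rows:
  motion:
    - {"x": 0,"y": 0,"z": -0.0007,"ax": 0,"ay": 0,"az": 0,"grip": 0}
    - {"x": 0,"y": 0,"z": 0,"ax": 0,"ay": 0,"az": 0,"grip": 0}
    - {"x": 0,"y": 0,"z": 0,"ax": 0,"ay": 0,"az": 0,"grip": 0}

```text
time: 9.68
eef_pos: [533.0, 82.1, 69.1]
orientation: [0.993, -0.12, 0.002, -0.001]
contact_force: [4.2, 3.6, 4.8]
width: 10.8
gripper_force: 60.4
```

```bash
python3 -c "
from h import *
st()"
```

```text
t 9.68 tcp stage xy [2.04 2.84] z 69.06 plate y 3.64 F stage [3.24 4.48] 4.8 yaw -13.74 grip 60.4 10.8
```

>>> play_rows:
  motion:
    - {"x": -0.0005,"y": -0.0005,"z": 0,"ax": 0,"ay": 0,"az": 0,"grip": 0}
    - {"x": -0.0005,"y": -0.0005,"z": 0,"ax": 0,"ay": 0,"az": 0,"grip": 0}
    - {"x": 0,"y": -0.0005,"z": 0,"ax": 0,"ay": 0,"az": 0,"grip": 0}
    - {"x": 0,"y": -0.0005,"z": 0,"ax": 0,"ay": 0,"az": 0,"grip": 0}
    - {"x": 0,"y": 0,"z": 0,"ax": 0,"ay": 0,"az": 0,"grip": 0}
    - {"x": 0,"y": 0,"z": 0,"ax": 0,"ay": 0,"az": 0,"grip": 0}

```text
time: 10.18
eef_pos: [532.5, 83.5, 69.0]
orientation: [0.993, -0.12, 0.001, -0.0]
contact_force: [4.9, 1.2, 6.4]
width: 10.7
gripper_force: 60.7
```

```bash
python3 -c "
from h import *
st()"
```

```text
t 10.18 tcp stage xy [1.22 4.11] z 69.0 plate y 4.91 F stage [4.51 2.35] 6.41 yaw -13.77 grip 60.7 10.7
```

>>> play_rows:
  motion:
    - {"x": 0,"y": -0.0005,"z": 0,"ax": 0,"ay": 0,"az": 0,"grip": 0}
    - {"x": 0,"y": -0.0005,"z": 0,"ax": 0,"ay": 0,"az": 0,"grip": 0}
    - {"x": 0,"y": -0.0005,"z": 0,"ax": 0,"ay": 0,"az": 0,"grip": 0}
    - {"x": 0,"y": 0,"z": 0,"ax": 0,"ay": 0,"az": 0,"grip": 0}
    - {"x": 0,"y": 0,"z": 0,"ax": 0,"ay": 0,"az": 0,"grip": 0}

```text
time: 10.6
eef_pos: [532.5, 84.6, 68.9]
orientation: [0.993, -0.12, 0.001, 0.0]
contact_force: [2.7, 0.1, 8.3]
width: 11.1
gripper_force: 60.8
```

```bash
python3 -c "
from h import *
st()"
```

```text
t 10.6 tcp stage xy [1.04 5.18] z 68.93 plate y 5.98 F stage [2.62 0.78] 8.3 yaw -13.79 grip 60.8 11.1
```

>>> play_rows:
  motion:
    - {"x": 0,"y": -0.0005,"z": -0.0003,"ax": 0,"ay": 0,"az": 0,"grip": 0}
    - {"x": 0,"y": -0.0005,"z": 0,"ax": 0,"ay": 0,"az": -0.001,"grip": 0}
    - {"x": 0,"y": 0,"z": 0,"ax": 0,"ay": 0,"az": 0,"grip": 0}
    - {"x": 0,"y": 0,"z": 0,"ax": 0,"ay": 0,"az": 0,"grip": 0}

```text
time: 10.93
eef_pos: [532.5, 84.9, 69.0]
orientation: [0.993, -0.12, 0.001, 0.001]
contact_force: [2.5, -2.1, 6.7]
width: 11.0
gripper_force: 60.7
```

```bash
python3 - <<'E'
from h import *
st()
im,d=grab_frame("wrist"); 
cv2.imwrite("pics/w6.png",cv2.resize(im[130:290,190:370,::-1],None,fx=3.6,fy=3.6,interpolation=cv2.INTER_CUBIC))
E
```

```text
t 10.93 tcp stage xy [0.92 5.49] z 68.95 plate y 6.29 F stage [ 2.97 -1.45] 6.75 yaw -13.76 grip 60.7 11.0
```

View pics/w6.png

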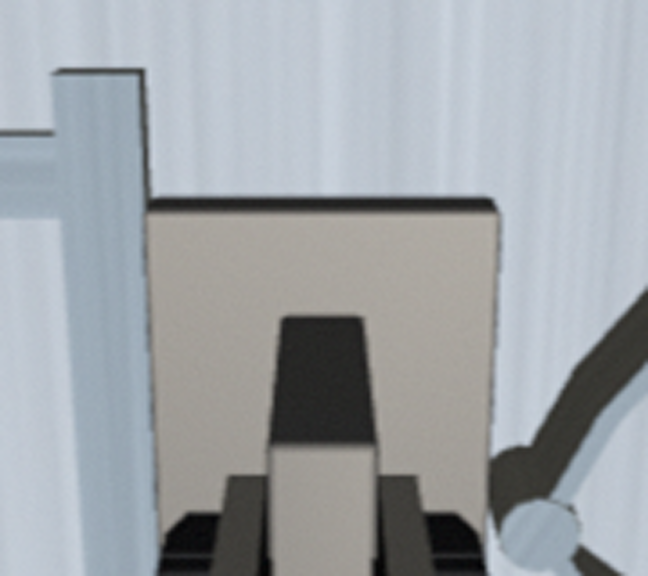

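The plate's left side now lies along the bar (crop column ~150) and the nose bears on its right side. I'll ease the vertical load a little, press slightly more, and hold.

>>> play_rows:
  motion:
    - {"x": 0,"y": -0.0005,"z": -0.0003,"ax": 0,"ay": 0,"az": 0,"grip": 0}
    - {"x": 0,"y": 0,"z": 0,"ax": 0,"ay": 0,"az": 0,"grip": 0}
    - {"x": 0,"y": 0,"z": 0,"ax": 0,"ay": 0,"az": 0,"grip": 0}
    - {"x": 0,"y": 0,"z": 0,"ax": 0,"ay": 0,"az": 0,"grip": 0}
    - {"x": 0,"y": 0,"z": 0,"ax": 0,"ay": 0,"az": 0,"grip": 0}

```text
time: 11.4
eef_pos: [532.4, 84.9, 68.9]
orientation: [0.993, -0.12, 0.001, 0.001]
contact_force: [3.6, -3.3, 4.6]
width: 10.6
gripper_force: 60.4
```

```bash
python3 -c "
from h import *
st()"
```

```text
t 11.4 tcp stage xy [0.86 5.5 ] z 68.93 plate y 6.3 F stage [ 4.3  -2.34] 4.57 yaw -13.78 grip 60.4 10.6
```

>>> play_rows:
  motion:
    - {"x": 0.0004,"y": -0.0004,"z": 0,"ax": 0,"ay": 0,"az": 0,"grip": 0}
    - {"x": 0.0004,"y": 0,"z": -0.0001,"ax": 0,"ay": 0,"az": 0,"grip": 0}
    - {"x": 0,"y": 0,"z": 0,"ax": 0,"ay": 0,"az": 0,"grip": 0}
    - {"x": 0,"y": 0,"z": 0,"ax": 0,"ay": 0,"az": 0,"grip": 0}
    - {"x": 0,"y": 0,"z": 0,"ax": 0,"ay": 0,"az": 0,"grip": 0}
    - {"x": 0,"y": 0,"z": 0,"ax": 0,"ay": 0,"az": 0,"grip": 0}

```text
time: 11.9
eef_pos: [532.5, 85.0, 68.9]
orientation: [0.993, -0.12, -0.0, 0.001]
contact_force: [-0.8, -4.8, 7.7]
width: 10.9
gripper_force: 61.0
```

```bash
python3 -c "
from h import *
st()"
```

```text
t 11.9 tcp stage xy [0.94 5.54] z 68.92 plate y 6.34 F stage [ 0.39 -4.87] 7.69 yaw -13.78 grip 61.0 10.9
```

Bearing firmly: the plate no longer moves and the push is 4.9 N plus the spring. I'll take the push off, open the gripper, and then retreat.

>>> play_rows:
  motion:
    - {"x": 0,"y": 0.0005,"z": 0,"ax": 0,"ay": 0,"az": 0,"grip": 0}
    - {"x": 0,"y": 0.0005,"z": 0,"ax": 0,"ay": 0,"az": 0,"grip": 0}
    - {"x": 0,"y": 0,"z": 0,"ax": 0,"ay": 0,"az": 0,"grip": 0}
    - {"x": 0,"y": 0,"z": 0,"ax": 0,"ay": 0,"az": 0,"grip": 0.3}
    - {"x": 0,"y": 0,"z": 0,"ax": 0,"ay": 0,"az": 0,"grip": 0.5}
    - {"x": 0,"y": 0,"z": 0,"ax": 0,"ay": 0,"az": 0,"grip": 0.5}
    - {"x": 0,"y": 0,"z": 0,"ax": 0,"ay": 0,"az": 0,"grip": 0.5}
    - {"x": 0,"y": 0,"z": 0,"ax": 0,"ay": 0,"az": 0,"grip": 0.5}
    - {"x": 0,"y": 0,"z": 0,"ax": 0,"ay": 0,"az": 0,"grip": 0.5}

```text
time: 12.65
eef_pos: [532.3, 85.7, 68.6]
orientation: [0.993, -0.119, -0.0, 0.0]
contact_force: [-0.4, 0.0, 0.5]
width: 42.9
gripper_force: 0.0
```

```bash
python3 -c "
from h import *
st()"
```

```text
t 12.65 tcp stage xy [0.54 6.25] z 68.56 plate y 7.05 F stage [-0.35 -0.04] 0.48 yaw -13.7 grip 0.0 42.9
```

Released at 43 mm with no force on the tool. I'll lift straight up, shifting back along -x, to look.

>>> play_rows:
  motion:
    - {"x": 0,"y": 0,"z": -0.01,"ax": 0,"ay": 0,"az": 0,"grip": 0.5}
    - {"x": 0,"y": 0,"z": -0.02,"ax": 0,"ay": 0,"az": 0,"grip": 0.5}
    - {"x": 0,"y": 0,"z": -0.03,"ax": 0,"ay": 0,"az": 0,"grip": 0.5}
    - {"x": 0,"y": 0,"z": -0.03,"ax": 0,"ay": 0,"az": 0,"grip": 0.5}
    - {"x": 0,"y": 0,"z": -0.03,"ax": 0,"ay": 0,"az": 0,"grip": 0.5}
    - {"x": 0,"y": 0,"z": -0.01,"ax": 0,"ay": 0,"az": 0,"grip": 0.5}
    - {"x": 0,"y": 0,"z": 0,"ax": 0,"ay": 0,"az": 0,"grip": 0.5}
    - {"x": 0,"y": 0,"z": 0,"ax": 0,"ay": 0,"az": 0,"grip": 0.5}

```text
time: 13.32
eef_pos: [532.6, 85.7, 199.1]
orientation: [0.993, -0.119, 0.001, -0.0]
contact_force: [-1.5, -0.4, -0.1]
width: 42.4
gripper_force: 0.0
```

```bash
python3 - <<'E'
from h import *
st()
c=camera_info("wrist"); im,d=grab_frame("wrist"); P=pts("wrist",d,c)
a=np.radians(YAW); A=np.array([[np.cos(a),np.sin(a)],[-np.sin(a),np.cos(a)]]); Q=P.copy(); Q[...,:2]=(P[...,:2]-C)@A.T
for n,lo,hi in(("fin top",72,88),):
    m=(Q[...,2]>lo)&(Q[...,2]<hi)&(np.abs(Q[...,0])<45)&(np.abs(Q[...,1]-5)<20)
    r=cv2.minAreaRect(Q[m][:,:2].astype(np.float32)); print(n,m.sum(),r,np.median(Q[m][:,2]))
m=(Q[...,2]>34)&(Q[...,2]<40)&(np.abs(Q[...,0])<45)&(np.abs(Q[...,1]-6)<24)
X=Q[m]; co=np.linalg.lstsq(np.c_[X[:,:2],np.ones(len(X))],X[:,2],rcond=None)[0]; print("slab top",m.sum(),np.median(X[:,2]),X.min(0),X.max(0),"slopes",co.round(4))
cv2.imwrite("pics/w7.png",im[:,:,::-1])
E
```

```text
t 13.32 tcp stage xy [0.8  6.31] z 199.13 plate y 7.11 F stage [-1.39 -0.71] -0.11 yaw -13.71 grip 0.0 42.4
fin top 997 ((0.7061729431152344, 5.1439409255981445), (12.028632164001465, 49.83280563354492), 89.86067199707031) 79.70039144560405
slab top 3071 34.93717152895351 [-39.51984656 -17.98750035  34.00207142] [40.33468367 29.99494818 39.74574355] slopes [5.00000e-04 7.00000e-04 3.49804e+01]
```

View pics/w7.png

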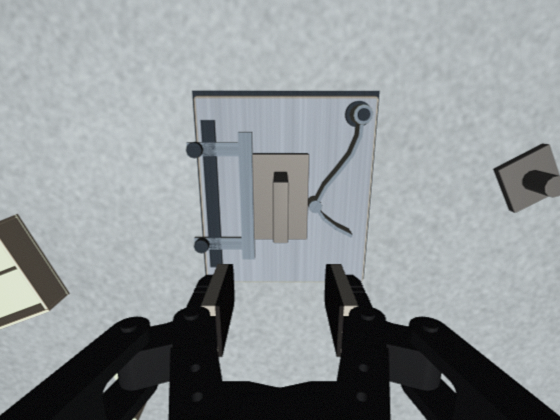

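The plate (px 281,198) lies flat: slab top at 34.9, slope under 0.001, square within 0.2° and centred at x≈0.7 mm. It sits against the bar (col 253) with the nose on its other side (314,204). I'm handing in.

```bash
python3 -c "
from station import *
print(job_done())"
```

```text
the job is handed in; nothing more can be done
None
```

The plate is loaded flat against the fixed edge and clamped by the sprung arm, and the job is handed in; `job_done()` returned no verdict, so I don't know how it was judged.

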